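# Prop open the cover of a transformer chassis

## Robot

A 6-joint arm with a two-finger parallel gripper is mounted at the origin on the work surface. World frame = base frame: x ahead of the robot, y to its left, z up, the work surface at z = 0. Lengths are in mm, angles in rad, forces in N, time in s.
With the tool pointing down it reaches from about 400 to 925 mm from the base axis. Payload 12.5 kg.
Tool frame: the origin (TCP) lies midway between the tips of the shut fingers; the grasp point (between the pads) lies 19 mm behind it (env.grip_depth is the distance from the TCP to the grasp point, in mm); z points along the fingers, y is the line along which they close (so a half turn about z gives the same grasp; the last joint's range is limited). The gripper opens to 95 mm and grips with 3 to 60 N. Pads are 20 mm wide; open, the fingers measure 119 mm over their backs; the gripper's body (75 mm by 180 mm) begins 59 mm behind the grasp point.
Start: joints at [1.018, 0.491, 1.559, -0, 1.092, -0.106], TCP at [270.038, 563.672, 214.661] pointing down, gripper open.
Joint ranges: [-3.1, 3.1], [-0.84, 2.19], [0.05, 2.79], [-1.13, 4.28], [0.06, 2.93], [-2.69, 2.69]. Speed limits (rad/s): [2.22, 2.22, 2.79, 3.14, 3.14, 3.14].

## Interface

Orientations are given as [roll, pitch, yaw] about the fixed x, y, z axes, in that order (R = Rz(yaw) Ry(pitch) Rx(roll)).
In Python, from cell import monitor, viewer, order, env gives the robot as it stands.
- The arm moves only by the tool move_arm, never from a script. Its argument "moves" is one flat list of numbers, 4 for each row, row after row: the shift along the tool's x, y, z normalised to -1 to 1, where 1 is 0.15 m, then the turn about the tool's z normalised to -1 to 1, where 1 is pi/2 rad. A call has 1 to 10 rows; each row shifts and turns the commanded pose from where the row before left it, along the tool's axes as they then stand; what a row does not reach is not made up. A row lasts 1/8 s, in which the tool goes at most 62.5 mm and 10.7 degrees, less where a joint would pass 70% of its speed; a pose out of reach is approached as far as the arm can. A call with a number of a shift or a turn outside -1 to 1 is refused whole. A call with a gripper value outside its range is refused whole. "claw" is the finger opening in mm, from 0 to 95.1, set as the call begins (left out, the last holds). The fingers move at their own pace and stop on an object; the grip force is fixed at half the most. Time passes only in rows, so rows that do not move let the fingers close. It gives the time, the measured TCP pose, the force, the opening and the grip force at its end, in the units of the state.
- monitor.state(): the state, without advancing time (a new reading comes with each control period).
- viewer.read_camera(name): name is "side" or "top"; returns the picture (384x512x3 uint8, red, green, blue); there is no depth.
- viewer.camera_info(name): a dict with "K" (3x3 intrinsics, pixels), "camera_from_world" (4x4, takes a point from world to camera coordinates). Camera axes: x right, y down, z forward; pixel columns grow to the right and rows downward; lengths in mm; the calibration is good to about 2 mm. A picture is of the moment at which its call begins. camera_info takes no time and is no camera call.
- order.job_done(): hands the job in; it is judged then, once.
The state is a dict: "t": time; "joints": joint angles; "qvel": joint speeds; "tau": joint torques, N m; "eef_pos": TCP position; "tcp_rot": TCP orientation; "ft_force": force on the tool from outside, world axes, zero at the start; "moment": the same for the moment, N m; "opening": opening from 0.0 (shut) to 1.0 (fully open); "grip_force": force on a finger pad.
Only numpy, scipy, OpenCV 4.12 (cv2) and the standard library are available. Lean on these libraries where they do the work, as an engineer would, in place of code of your own. Each camera call takes 0.05 s, during which the arm holds its last target. There are 200 camera calls.

## Task

Lift the cover of the grey chassis on the bench and prop it open: swing the aluminium prop rod at its side up under the cover until the spring pin at its end clicks into the hole of the catch plate, then press the cover down so that it sits on the rod's shoulder, and let go. Never force rod and cover against one another, and leave the other things on the bench where they are.

Things in the scene. Friction and masses are not known exactly. Their poses are not given: they have to be found in the camera images.
- chassis: Open steel case, grey, 240 x 240 x 100 mm (x, y, z), fixed to the bench, with transformers inside. Origin: centre of its underside, on the bench. Its x points to the hinge side (away from the robot), y to the side with the prop rod, z up; it stands at any yaw within 0.25 rad.
- cover_angle (a joint): Cover angle, rad: 0 shut, grows as its robot-side edge rises, at most 1.2. A stiff hinge (0.75 N m, cover about 0.5 kg) keeps it where it is left; at the handle, lifting takes about 6 N, pushing down along its arc 2 to 3 N, straight down up to 12 N as the bar rubs. Seated on the rod: about 0.66. To bring the pin in, 0.66 to 0.70 suits: lower, the shoulder strikes the plate; higher, the pin does not reach far in.
- cover_hinge (a point): Middle of the hinge line, at chassis (120, 0, 104) mm. Axes turn with the cover: x along the sheet away from its free edge, y as the chassis y, z out of its upper face; parallel to the chassis axes when shut. Sheet 252 x 244 x 3 mm, underside at z = 0.
- cover_handle (a point): Middle of the cover's bar handle: a 10 mm round steel bar, 110 mm long along y, on two posts at its ends, 42 mm clear above the sheet, near the free edge. In the frame of point cover_hinge it lies at (-215, 0, 45) mm.
- prop_angle (a joint): Angle of the prop rod, rad: 0 lying level along chassis +x, grows as its free end rises, at most 1.35. It pivots about the chassis y direction at chassis (-115, 147, 60) mm and stays where it is left (friction 0.2 N m). It meets the hole somewhere from 0.87 to 1.02, depending on the catch plate; the rod is then about square to the cover.
- prop: The prop rod, aluminium, 16 mm round, 175.5 mm from its pivot (the origin) to its flat end, the shoulder. x along the rod to the free end, y as the chassis y. From it a steel cross handle, 10 mm round, sticks out sideways (+y) for 85 mm, 100 mm from the pivot, with a small black end cap.
- prop_grip (a point): Where to hold the cross handle: 70 mm out from the rod's axis, at (100, 70, 0) mm in the frame of prop. It moves on a circle of 100 mm about the pivot line; a round handle may turn between the fingers.
- prop_shoulder (a point): Centre of the rod's flat end (16 mm round), which finally carries the catch plate's underside.
- pin_tip (a point): Rounded end of the spring pin, 8 mm round, that sticks out 16 mm from the shoulder and can be pressed in by 14.5 mm (2 N at first, 4 N fully in). Sliding along the plate it is pressed in; at the hole it springs out through it and the swing then stops dead against the hole's edge. While it slides, swinging takes 5 to 8 N at the cross handle.
- cover: The grey cover; origin and axes as point cover_hinge. A slotted steel flange at its +y edge reaches to y = 167 mm. Under that is the catch plate, 150 x 36 x 4 mm (underside z = -4), at y = 147, with one round 12 mm through hole, 48 mm from its free-edge end. It is clamped with the hole anywhere from x = -155 to -175 mm, not measured: see or feel for it. It stays put. Rod and pin may press on it with at most 25 N.
- big_transformer: Loose bystander: open-frame transformer about 90 x 100 x 80 mm beside the chassis. Origin at the centre of its underside.
- small_transformer: Loose bystander: transformer about 55 x 59 x 50 mm in front of the chassis. Origin at the centre of its underside.
- potted_choke: Loose bystander: black potted choke 60 x 60 x 67 mm behind the chassis. Origin at the centre of its underside.
- carton: Loose bystander: cardboard carton 100 x 100 x 110 mm on the rod's side. Origin at the centre of its underside.
- screwdriver: Loose bystander: screwdriver lying on the rod's side. Origin under its middle.
- contact_jar: Loose bystander: jar of 60 mm diameter, 70 mm high, in front of the chassis to the right. Origin at the centre of its underside.

How it is judged (in metres and radians):
On the way, in this order (a step that is already met when the one before it is completed fails the run):
1. the cover is lifted by more than 0.45 rad (value of joint cover_angle above 0.45 rad), for 0.2 s.
2. the pin has sprung through the hole: its tip stands more than 2 mm above the sheet's underside, over the catch plate (z of pin_tip in the frame of cover_hinge above 0.002 m and x of pin_tip in the frame of cover_hinge between -0.19 and -0.14 m), for 0.2 s.
At the end, for the whole second after the job is handed in: the pin stands through the hole of the catch plate (tip more than 6 mm above the level of the sheet's underside, within the plate's length), the shoulder is less than 2.5 mm from the plate's underside, and the cover is at rest (under 0.05 rad/s) (z of pin_tip in the frame of cover_hinge above 0.006 m and x of pin_tip in the frame of cover_hinge between -0.19 and -0.14 m and z of prop_shoulder in the frame of cover_hinge above -0.0065 m and velocity of joint cover_angle between -0.05 and 0.05 rad/s); the robot touches nothing.
It fails at once if rod or pin and the cover's flange or catch plate press on one another with more than 25 N (contact force between prop and cover above 25 N).
It fails at once if a bystander is moved by more than 20 mm (distance of any of big_transformer, small_transformer, potted_choke, carton, screwdriver, contact_jar from where it was at the start of the episode above 0.02 m).
It also fails if it takes over 64 s, if anything falls off the work surface, if the arm or the gripper's body presses on something with over 40 N, if the wrist force passes 120 N, or if a joint passes its speed limit or range.

## Working session

There is one attempt and no reset: what is moved stays moved. The work goes in short steps, Python scripts to look and compute and a tool call to move; the robot and the scene stay as the last step left them, time stands still between calls to the robot, and variables do not carry over. Pictures are saved under pics/ and viewed, at most 10 in all, crops included, and the job is handed in when it is done.

Besides the shell and the picture viewer there is one more tool, called after "Emit:" as a command line: name --argument value ..., lists and objects as JSON in quotes. move_arm: Moves the arm, as the interface text tells. Scaled input: -1 to 1 covers 0.15 m each way for a shift and pi/2 rad each way for a turn. Its arguments: {"type":"object","properties":{"moves":{"type":"array"},"claw":{"type":"number"}},"required":["moves"]}

```bash
mkdir -p pics; ls
python3 - <<'E'
from cell import monitor, viewer, order, env
import cv2,numpy as np
np.set_printoptions(suppress=True,precision=4)
for n in("side","top"):
    im=viewer.read_camera(n); cv2.imwrite(f"pics/{n}0.png",im[:,:,::-1])
    c=viewer.camera_info(n); print(n,c["K"],c["camera_from_world"])
print(monitor.state(), env.grip_depth)
E
```

```text
pics
side [[349.6086   0.     257.3693]
 [  0.     349.6086 193.6229]
 [  0.       0.       1.    ]] [[ -0.9612  -0.2751   0.0189 593.1524]
 [ -0.2117   0.6924  -0.6898 167.3221]
 [  0.1767  -0.667   -0.7238 785.3292]
 [  0.       0.       0.       1.    ]]
top [[399.1074   0.     256.3453]
 [  0.     399.1074 191.3102]
 [  0.       0.       1.    ]] [[   0.0281   -0.9994    0.0191   23.0345]
 [  -0.9941   -0.03     -0.1038  594.8729]
 [   0.1043   -0.016    -0.9944 1187.7949]
 [   0.        0.        0.        1.    ]]
{'t': 0.1, 'joints': array([ 1.0184,  0.4915,  1.5594, -0.    ,  1.0917, -0.1056]), 'qvel': array([ 0.0007, -0.0014, -0.0012, -0.0002,  0.0014, -0.0007]), 'tau': array([  0.0015, -61.3618, -25.8612,   0.0694,   0.0469,  -0.0001]), 'eef_pos': array([269.9161, 563.4873, 214.1159]), 'tcp_rot': array([-3.1406, -0.0001,  2.6948]), 'ft_force': array([-0.3892,  0.2208,  0.6878]), 'moment': array([0.0167, 0.0074, 0.0331]), 'grip_force': 0.0, 'opening': 1.0019349146293395} 18.8
```

View pics/side0.png

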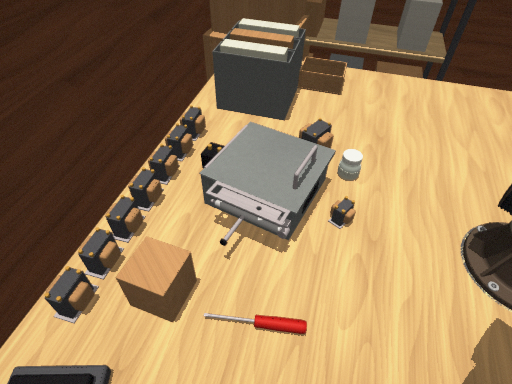

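View pics/top0.png

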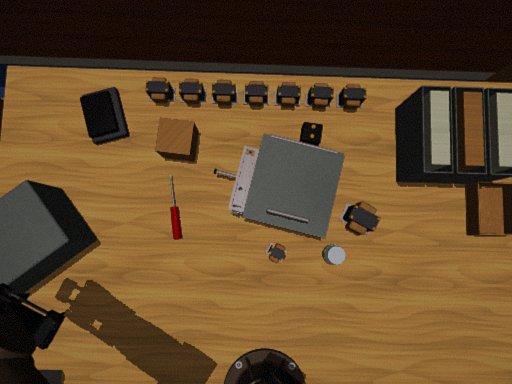

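The side view shows the cover with its handle at about (305,165), the rod's black-capped cross handle at (223,241) and the carton at (158,277). The top view shows the cover spanning (243..343,135..238), with the handle from (268,211) to (308,221) and the cross handle cap at (217,173). Next I'll enlarge both to pick out exact pixels.

Run:
```python
import cv2
t=cv2.imread("pics/top0.png")[120:260,145:385]; cv2.imwrite("pics/topc.png",cv2.resize(t,None,fx=3.333,fy=3.333,interpolation=cv2.INTER_CUBIC))
s=cv2.imread("pics/side0.png")[115:255,190:370]; cv2.imwrite("pics/sidec.png",cv2.resize(s,None,fx=4,fy=4,interpolation=cv2.INTER_CUBIC))
```

```text
(no output)
```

View pics/topc.png

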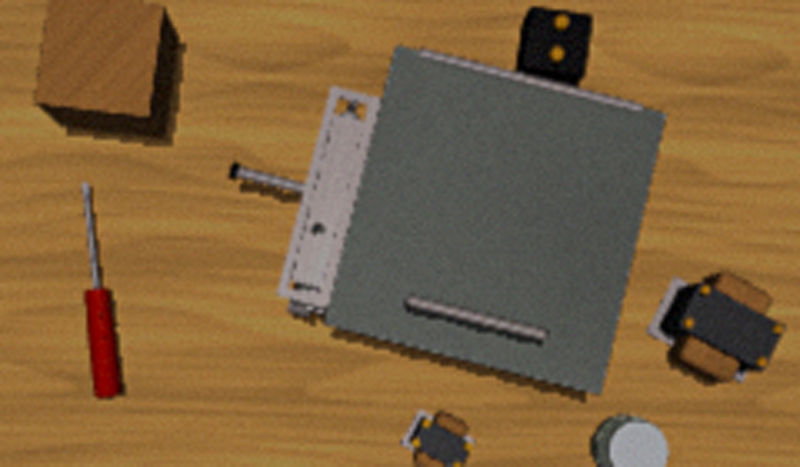

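View pics/sidec.png

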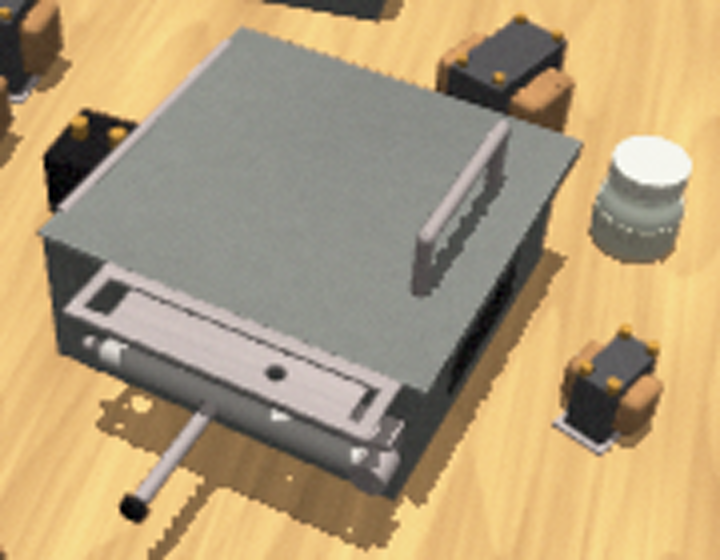

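The top crop gives sheet corners (398,45), (665,115), (602,394) and (328,322), handle ends (406,301) and (548,335), cap (235,171) and hole (317,229). The side crop gives the same features, with the cap at (133,507) and the hole at (276,373). I'll fit the chassis pose from these.

```bash
cat > h.py <<'E'
import numpy as np, cv2
from cell import monitor, viewer, order, env
np.set_printoptions(suppress=True,precision=3)
def proj(n,P):
    c=viewer.camera_info(n); K=np.array(c["K"]);T=np.array(c["camera_from_world"])
    q=(np.atleast_2d(P)@T[:3,:3].T+T[:3,3])@K.T
    return q[:,:2]/q[:,2:]
def ray(n,uv,z):
    c=viewer.camera_info(n); K=np.array(c["K"]);T=np.array(c["camera_from_world"]);R=T[:3,:3]
    o=-R.T@T[:3,3]; d=R.T@np.linalg.inv(K)@[*uv,1]
    return o+d*(z-o[2])/d[2]
def C2W(p,P):
    c,s=np.cos(p[2]),np.sin(p[2]); P=np.atleast_2d(P)
    return np.c_[p[0]+c*P[:,0]-s*P[:,1],p[1]+s*P[:,0]+c*P[:,1],P[:,2]]
E
python3 - <<'E'
from h import *
from scipy.optimize import least_squares
top=np.array([(398,45),(665,115),(602,394),(328,322),(406,301),(548,335),(235,171),(317,229)])/3.3333+[145,120]
sid=np.array([(240,28),(581,146),(428,388),(40,233),(504,122),(428,240),(133,507),(276,373)])/4.+[190,115]
ti=[0,1,2,3,4,5,6,7]; si=[1,2,3,0,5,4,6,7] # order: model idx for top; side mapped below
def model(q):
    sx,hx=q[3],q[4]
    return C2W(q,[(sx+126,122,107),(sx+126,-122,107),(sx-126,-122,107),(sx-126,122,107),(-95,55,149),(-95,-55,149),(-15,230,60),(120+hx,147,104)])
# side picture: far-left corner(240,28)=hinge/-y, (581,146)=free/-y, (428,388)=free/+y, (40,233)=hinge/+y
sm=[1,2,3,0,5,4,6,7]
def f(q):
    M=model(q); return np.r_[(proj("top",M)-top).ravel(),(proj("side",M[sm])-sid).ravel()]
r=least_squares(f,[640,0,-.23,0,-165],loss="soft_l1"); print(r.x); print(f(r.x).reshape(-1,2))
q=r.x
print("handle",C2W(q,(-95,0,149)),"grip",C2W(q,(-15,217,60)), "pivot",C2W(q,(-115,217,60)))
print("carton corners", [ray("top",np.array(u)/3.3333+[145,120],110) for u in[(35,103),(152,118),(165,5)]])
E
```

```text
[ 609.739  -66.795   24.912   -4.089 -172.238]
[[-0.893 -0.004]
 [ 0.502 -0.31 ]
 [-0.429  0.754]
 [-1.601  1.045]
 [ 1.601  0.395]
 [-2.103  0.127]
 [ 1.206  0.634]
 [ 0.068  0.486]
 [-0.203 -0.995]
 [ 0.406 -1.688]
 [-0.557  1.15 ]
 [-1.152 -0.294]
 [-0.743  1.402]
 [-0.711 -0.612]
 [ 1.212 -1.105]
 [-0.333 -0.072]]
handle [[517.049 -45.974 149.   ]] grip [[642.664 148.216  60.   ]] pivot [[545.096 170.134  60.   ]]
carton corners [array([693.473, 334.238, 110.   ]), array([683.578, 233.265, 110.   ]), array([783.546, 226.507, 110.   ])]
```

Emit:
move_arm --moves '[0,0,0,0.107,0,0,0,0.107,0,0,0,0.107,0,0,0,0.107,0,0,0,0.107,0,0,0,0.107,0,0,0,0.107,0,0,0,0.107]' --claw 40

```text
t: 1.1
eef_pos: [269.9, 563.5, 214.3]
tcp_rot: [-3.141, 0.001, 1.345]
ft_force: [0.4, -0.3, -0.3]
opening: 0.423
grip_force: 0.0
```

Emit:
move_arm --moves '[-0.33,0.23,0,0,-0.33,0.23,0,0,-0.33,0.23,0,0,-0.33,0.23,0,0,-0.33,0.23,0,0,-0.33,0.23,0,0,-0.33,0.23,0,0,-0.33,0.23,0,0,-0.33,0.23,0,0,-0.3,0.18,0,0]'

```text
t: 2.35
eef_pos: [492.5, 9.0, 214.5]
tcp_rot: [-3.142, -0.0, 1.35]
ft_force: [0.4, 0.4, 0.0]
opening: 0.418
grip_force: 0.0
```

Emit:
move_arm --moves '[-0.16,0.12,0,0,-0.16,0.12,0,0,0,0,0,0]'

```text
t: 2.72
eef_pos: [517.0, -44.9, 214.2]
tcp_rot: [-3.141, -0.0, 1.348]
ft_force: [-0.0, -0.3, -0.8]
opening: 0.423
grip_force: 0.0
```

Emit:
move_arm --moves '[0,0,0.187,0,0,0,0.187,0,0,0,0.187,0,0,0,0,0]'

```text
t: 3.22
eef_pos: [515.4, -42.6, 129.2]
tcp_rot: [-3.138, -0.0, 1.351]
ft_force: [-0.9, 0.3, 0.4]
opening: 0.42
grip_force: 0.0
```

Emit:
move_arm --moves '[0,0,0,0,0,0,0,0,0,0,0,0,0,0,0,0,0,0,0,0]' --claw 0

```text
t: 3.85
eef_pos: [518.5, -43.9, 131.2]
tcp_rot: [3.137, -0.0, 1.35]
ft_force: [7.4, -0.5, -2.0]
opening: 0.095
grip_force: 30.0
```

Emit:
move_arm --moves '[0,0.024,-0.097,0,0,0.03,-0.096,0,0,0.037,-0.093,0,0,0.043,-0.09,0,0,0.049,-0.087,0]'

```text
t: 4.47
eef_pos: [543.9, -49.6, 199.7]
tcp_rot: [3.141, -0.0, 1.35]
ft_force: [5.9, 0.1, -11.5]
opening: 0.097
grip_force: 30.0
```

Emit:
move_arm --moves '[0,0.055,-0.084,0,0,0.061,-0.08,0,0,0.066,-0.075,0,0,0.071,-0.071,0,0,0.076,-0.066,0,0,0,0,0,0,0,0,0]'

```text
t: 5.35
eef_pos: [591.4, -60.3, 258.1]
tcp_rot: [3.141, 0.0, 1.35]
ft_force: [-5.4, 0.3, 7.1]
opening: 0.094
grip_force: 30.0
```

Emit:
move_arm --moves '[0,0,0,0,0,0,0,0,0,0,0,0,0,0,-0.2,0,0,0,-0.2,0,0,0,-0.2,0,0,0,0,0]' --claw 32

```text
t: 6.22
eef_pos: [592.2, -60.4, 348.4]
tcp_rot: [3.138, -0.0, 1.35]
ft_force: [0.4, -0.2, -1.4]
opening: 0.339
grip_force: 0.0
```

Run:
```python
from h import *
a=viewer.read_camera("side")[:,:,::-1];b=viewer.read_camera("top")[:,:,::-1]
cv2.imwrite("pics/s1.png",a);cv2.imwrite("pics/t1.png",b)
A=cv2.resize(a[60:260,170:370],(600,600),interpolation=cv2.INTER_CUBIC)
cv2.imwrite("pics/s1c.png",A)
cv2.imwrite("pics/t1c.png",cv2.resize(b[120:260,190:360],None,fx=4,fy=4,interpolation=cv2.INTER_CUBIC))
q=[609.74,-66.8,-.2208]
for ang in(.64,.68,.72):
    c,s=np.cos(ang),np.sin(ang)
    P=[(120+x*c+z*s,y,104-x*s+z*c) for x,y,z in[(-250,122,3),(-250,-122,3),(-215,60,45),(-215,-60,45),(-172,147,0)]]
    print(ang,(proj("side",C2W(q,P))-[170,60]).ravel()*3, (proj("top",C2W(q,P))-[190,120]).ravel()*4)
```

```text
0.64 [327.85  273.271 468.407  96.288 298.452 181.186 373.088  99.494 223.756
 322.597] [223.819 301.177 605.392 398.471 342.703 240.852 531.741 288.973 210.466
 209.315]
0.68 [319.633 260.222 462.375  84.864 289.87  171.038 365.517  90.103 218.139
 314.305] [226.248 290.24  610.595 388.22  345.963 229.138 535.962 277.493 211.957
 201.857]
0.72 [310.854 247.199 455.855  73.537 280.928 161.087 357.599  80.923 212.201
 306.042] [228.84  278.703 615.888 377.35  349.311 217.021 540.223 265.596 213.547
 194.054]
```

View pics/s1c.png

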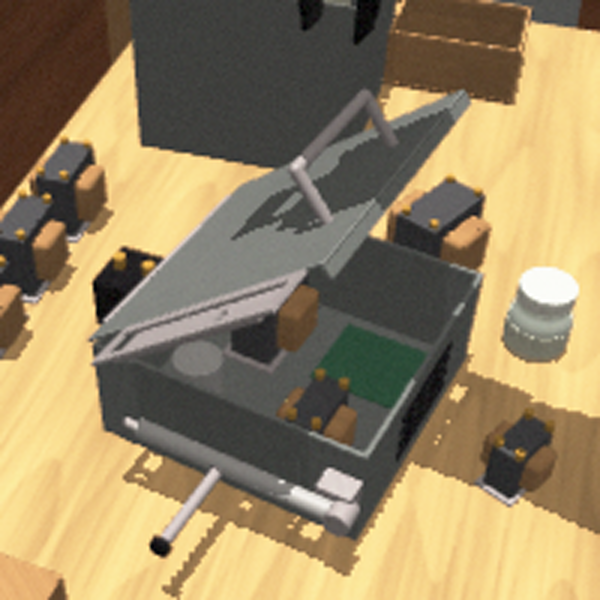

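View pics/t1c.png

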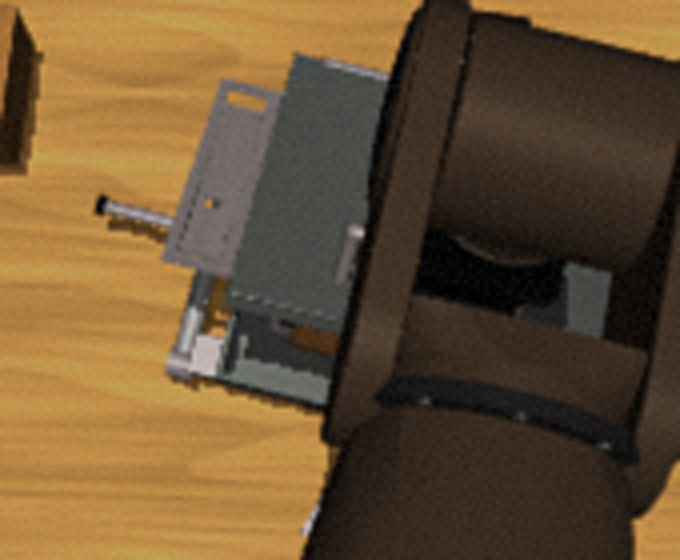

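The side crop shows the cover open, with the free corners at (466,94) and (328,265), the handle ends at (297,162) and (368,93), and the rod still lying level. Together with the arm kinematics this puts the cover near 0.68 rad. Next is the cross handle.

Emit:
move_arm --moves '[0.28,0.006,0,0,0.28,0.006,0,0,0.28,0.006,0,0,0.28,0.006,0,0,0.28,0.006,0,0,0,0,0.2,0,0,0,0.3,0,0,0,0.3,0,0,0,0,0]' --claw 50

```text
t: 7.45
eef_pos: [640.3, 143.4, 222.3]
tcp_rot: [-3.134, 0.003, 1.35]
ft_force: [0.2, 0.4, 1.8]
opening: 0.524
grip_force: 0.0
```

Run:
```python
from h import *
a=viewer.read_camera("side")[:,:,::-1];b=viewer.read_camera("top")[:,:,::-1]
cv2.imwrite("pics/st2.png",np.vstack([cv2.resize(a[0:260,120:400],None,fx=1.3,fy=1.3),cv2.resize(b[60:260,150:430],None,fx=1.3,fy=1.3)])[:598])
print(monitor.state()["eef_pos"])
```

```text
[642.252 143.634 226.911]
```

View pics/st2.png

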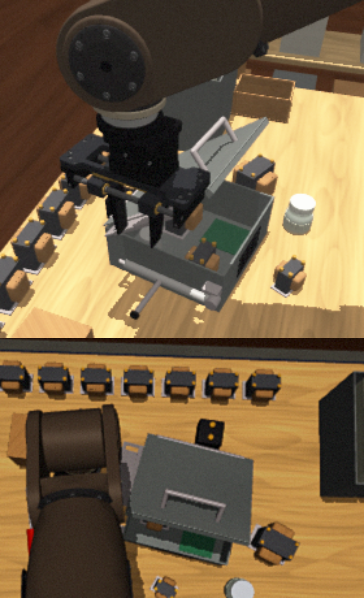

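The gripper body's long side lies along the chassis x direction, clear of the flange and the carton. I can descend.

Emit:
move_arm --moves '[0.034,0.005,0,0,0,0,0.248,0,0,0,0.248,0,0,0,0.248,0,0,0,0.248,0,0,0,0.248,0,0,0,0,0]'

```text
t: 8.43
eef_pos: [643.3, 148.6, 39.3]
tcp_rot: [-3.139, 0.001, 1.35]
ft_force: [0.3, 0.1, 0.3]
opening: 0.525
grip_force: 0.0
```

Emit:
move_arm --moves '[0,0,0,0,0,0,0,0,0,0,0,0,0,0,0,0,0,0,0,0]' --claw 0

```text
t: 9.05
eef_pos: [643.9, 148.5, 40.6]
tcp_rot: [3.141, -0.0, 1.35]
ft_force: [0.6, 0.0, 0.4]
opening: 0.096
grip_force: 30.0
```

Emit:
move_arm --moves '[0,-0.003,-0.067,0,0,-0.01,-0.066,0,0,-0.016,-0.065,0,0,-0.023,-0.063,0,0,-0.029,-0.06,0,0,0,0,0]'

```text
t: 9.8
eef_pos: [632.2, 151.1, 90.0]
tcp_rot: [3.14, -0.001, 1.35]
ft_force: [3.6, -0.5, 2.8]
opening: 0.095
grip_force: 30.0
```

Emit:
move_arm --moves '[0,-0.017,-0.029,0,0,-0.018,-0.028,0,0,-0.019,-0.027,0,0,0,0,0]'

```text
t: 10.3
eef_pos: [625.3, 152.7, 101.8]
tcp_rot: [3.138, -0.001, 1.35]
ft_force: [6.8, -1.8, 2.8]
opening: 0.098
grip_force: 30.0
```

Emit:
move_arm --moves '[0,-0.021,-0.026,0,0,-0.022,-0.025,0,0,-0.023,-0.024,0,0,0,0,0]'

```text
t: 10.8
eef_pos: [616.2, 154.8, 113.6]
tcp_rot: [3.137, -0.001, 1.35]
ft_force: [8.5, -2.8, 6.0]
opening: 0.095
grip_force: 30.0
```

Emit:
move_arm --moves '[0,-0.022,-0.023,0,0,0,0,0]'

```text
t: 11.05
eef_pos: [612.8, 155.6, 117.2]
tcp_rot: [3.137, -0.001, 1.35]
ft_force: [5.7, -1.5, 7.2]
opening: 0.095
grip_force: 30.0
```

Emit:
move_arm --moves '[0,-0.024,-0.022,0,0,0,0,0]'

```text
t: 11.3
eef_pos: [609.3, 156.4, 120.6]
tcp_rot: [3.137, -0.001, 1.35]
ft_force: [6.6, -2.4, 9.3]
opening: 0.096
grip_force: 30.0
```

Run:
```python
from h import *
a=viewer.read_camera("side")[:,:,::-1]
cv2.imwrite("pics/s3.png",cv2.resize(a[100:250,170:330],(640,600),interpolation=cv2.INTER_CUBIC))
s=monitor.state();print(s["eef_pos"],s["ft_force"],s["moment"])
q=[609.74,-66.8,-.2208]
f=lambda P:((proj("side",C2W(q,P))-[170,100])*4)
for g in(.85,.9):
  c,s=np.cos(g),np.sin(g); print(g,f([(-115+r*c,147,60+r*s) for r in(0,100,175.5,191.5)]))
for a in(.66,.70):
  c,s=np.cos(a),np.sin(a); print(a,f([(120+x*c+z*s,y,104-x*s+z*c) for x,y,z in[(-172,147,0),(-250,122,3),(-220,165,0)]]))
```

```text
[609.279 156.369 120.595] [ 5.502 -2.979  8.345] [-0.41  -1.093  0.033]
0.85 [[453.477 528.063]
 [350.578 391.316]
 [266.476 279.548]
 [247.88  254.834]]
0.9 [[453.477 528.063]
 [357.145 389.798]
 [277.713 275.789]
 [260.065 250.458]]
0.66 [[294.651 264.598]
 [431.75  195.661]
 [345.418 267.021]]
0.7 [[286.946 253.558]
 [420.417 178.273]
 [335.124 251.922]]
```

View pics/s3.png

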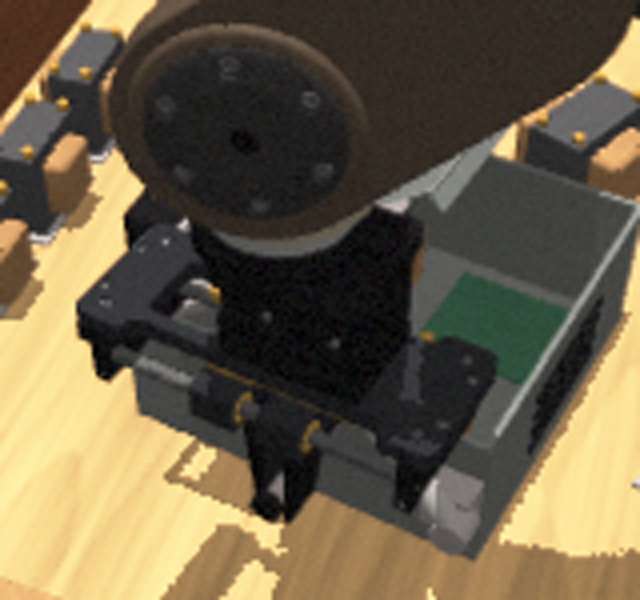

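The gripper hides the rod and the hole in this picture (only the cap at about (268,500) shows), so I'll continue by feel.

Emit:
move_arm --moves '[0,-0.016,-0.012,0,0,0,0,0]'

```text
t: 11.6
eef_pos: [607.2, 156.9, 122.4]
tcp_rot: [3.136, -0.001, 1.35]
ft_force: [7.0, -2.8, 7.7]
opening: 0.093
grip_force: 30.0
```

Emit:
move_arm --moves '[0,-0.016,-0.012,0,0,0,0,0]'

```text
t: 11.85
eef_pos: [605.0, 157.4, 124.3]
tcp_rot: [3.136, -0.001, 1.35]
ft_force: [7.2, -2.3, 8.8]
opening: 0.097
grip_force: 30.0
```

Emit:
move_arm --moves '[0,-0.016,-0.011,0,0,0,0,0]'

```text
t: 12.1
eef_pos: [602.7, 157.9, 126.1]
tcp_rot: [3.136, -0.002, 1.35]
ft_force: [7.0, -1.8, 10.6]
opening: 0.099
grip_force: 30.0
```

Emit:
move_arm --moves '[0,-0.008,-0.013,0,0,0,0,0]'

```text
t: 12.35
eef_pos: [600.9, 158.2, 127.6]
tcp_rot: [3.138, -0.001, 1.35]
ft_force: [5.7, -2.8, 8.0]
opening: 0.095
grip_force: 30.0
```

Emit:
move_arm --moves '[0,-0.011,-0.008,0,0,0,0,0]'

```text
t: 12.6
eef_pos: [599.4, 158.6, 128.7]
tcp_rot: [3.137, -0.001, 1.35]
ft_force: [7.9, -2.5, 5.7]
opening: 0.095
grip_force: 30.0
```

Emit:
move_arm --moves '[0,-0.011,-0.007,0,0,0,0,0]'

```text
t: 12.85
eef_pos: [598.9, 158.7, 129.3]
tcp_rot: [3.135, -0.001, 1.35]
ft_force: [14.0, -3.3, -0.8]
opening: 0.094
grip_force: 30.0
```

The swing has stopped dead with tangential force at about 13 N, so the pin appears to be in the hole at about 1.0 rad. I'll relax slightly, release and retreat.

Emit:
move_arm --moves '[0,0.009,0.004,0,0,0,0,0]'

```text
t: 13.1
eef_pos: [599.1, 158.7, 129.0]
tcp_rot: [3.138, -0.001, 1.35]
ft_force: [7.2, -1.7, 4.9]
opening: 0.095
grip_force: 30.0
```

Emit:
move_arm --moves '[0,0,0,0,0,0,0,0,0,0,0,0,0,0,-0.2,0,0,0,-0.3,0,0,0,-0.4,0,0,0,-0.4,0,0,0,-0.2,0]' --claw 32

```text
t: 14.1
eef_pos: [597.5, 158.9, 356.3]
tcp_rot: [3.138, -0.001, 1.35]
ft_force: [1.3, -0.1, 0.0]
opening: 0.339
grip_force: 0.0
```

Run:
```python
from h import *
a=viewer.read_camera("side")[:,:,::-1]
cv2.imwrite("pics/s4.png",cv2.resize(a[85:235,170:330],(640,600),interpolation=cv2.INTER_CUBIC))
s=monitor.state();print(s["t"],s["eef_pos"],s["ft_force"])
```

```text
14.15 [598.07  159.019 359.147] [-0.914 -0.419  2.221]
```

View pics/s4.png

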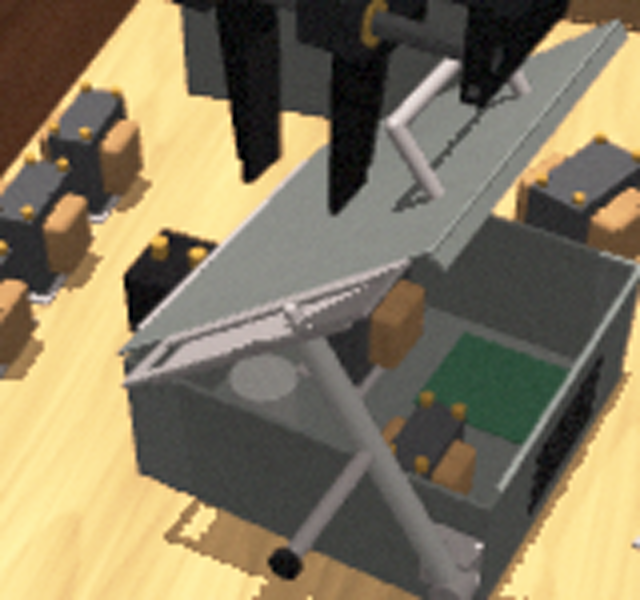

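The pin tip shows above the flange at about (293,315), and the rod stands square under the cover. Now I'll seat the cover.

Emit:
move_arm --moves '[-0.287,0.056,0,0,-0.287,0.056,0,0,-0.287,0.056,0,0,-0.287,0.056,0,0,-0.287,0.056,0,0,0,0,0,0,0,0,0,0]'

```text
t: 15.02
eef_pos: [591.3, -60.0, 352.6]
tcp_rot: [-3.141, -0.0, 1.35]
ft_force: [0.0, 0.0, 0.1]
opening: 0.338
grip_force: 0.0
```

Emit:
move_arm --moves '[0,0,0.21,0,0,0,0.21,0,0,0,0.2,0,0,0,0,0,0,0,0,0]'

```text
t: 15.65
eef_pos: [591.9, -59.8, 261.1]
tcp_rot: [3.14, -0.0, 1.351]
ft_force: [-1.3, 0.2, 0.0]
opening: 0.333
grip_force: 0.0
```

Emit:
move_arm --moves '[0,0,0,0,0,0,0,0,0,0,0,0,0,0,0,0]' --claw 0

```text
t: 16.15
eef_pos: [591.3, -60.4, 260.4]
tcp_rot: [3.141, -0.0, 1.35]
ft_force: [-2.9, 0.6, 4.2]
opening: 0.095
grip_force: 30.0
```

Emit:
move_arm --moves '[0,-0.011,0.009,0,0,0,0,0]'

```text
t: 16.4
eef_pos: [589.7, -60.0, 259.0]
tcp_rot: [3.141, -0.0, 1.35]
ft_force: [-2.9, 1.3, 5.5]
opening: 0.099
grip_force: 30.0
```

Emit:
move_arm --moves '[0,-0.011,0.009,0,0,0,0,0]'

```text
t: 16.65
eef_pos: [589.3, -60.0, 258.6]
tcp_rot: [3.137, -0.0, 1.35]
ft_force: [0.7, 0.5, 8.6]
opening: 0.096
grip_force: 30.0
```

Emit:
move_arm --moves '[0,-0.006,0.005,0,0,0,0,0]'

```text
t: 16.9
eef_pos: [589.1, -59.9, 258.5]
tcp_rot: [3.135, -0.0, 1.35]
ft_force: [4.4, -0.8, 12.8]
opening: 0.098
grip_force: 30.0
```

Emit:
move_arm --moves '[0,0.012,-0.009,0,0,0,0,0]'

```text
t: 17.15
eef_pos: [589.4, -60.0, 258.7]
tcp_rot: [3.14, -0.0, 1.35]
ft_force: [-2.5, 0.9, 8.3]
opening: 0.098
grip_force: 30.0
```

Emit:
move_arm --moves '[0,0,0,0,0,0,0,0,0,0,0,0,0,0,-0.2,0,0,0,-0.3,0,0,0,-0.3,0,0,0,0,0]' --claw 32

```text
t: 18.02
eef_pos: [589.8, -60.1, 381.0]
tcp_rot: [3.136, -0.0, 1.35]
ft_force: [0.0, 0.2, -1.1]
opening: 0.336
grip_force: 0.0
```

Run:
```python
from h import *
a=viewer.read_camera("side")[:,:,::-1]
cv2.imwrite("pics/s5.png",cv2.resize(a[145:215,200:280],(685,600),interpolation=cv2.INTER_CUBIC))
s=monitor.state();print(s["t"],s["eef_pos"],s["ft_force"])
```

```text
18.075 [589.22  -59.932 378.663] [-0.087 -0.19  -0.601]
```

View pics/s5.png

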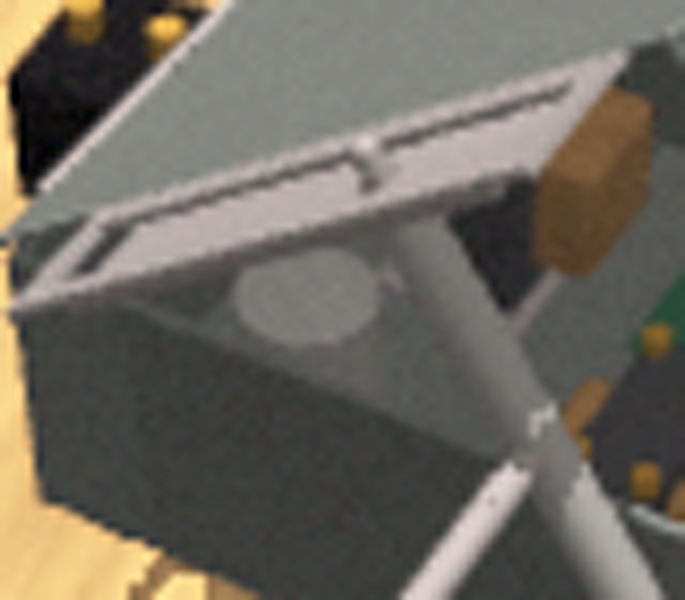

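The pin stands clear above the flange at about (368,160), and the rod's end meets the plate with no visible gap. The gripper is free, so I'm handing in the job.

```bash
python3 -c "
from cell import order
print(order.job_done())"
```

```text
the job is handed in; nothing more can be done
None
```

I handed the job in with the cover propped open, the pin through the catch plate's hole, the cover pressed onto the rod's shoulder and the gripper clear; it returned no verdict, so I judge the fit from the last picture and the force readings.

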